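# Comb the loose glass rods into the grooves of the drying tray

## Robot

A 7-joint arm with a two-finger parallel gripper is mounted at the origin on the work surface. World frame = base frame: x ahead of the robot, y to its left, z up, the work surface at z = 0. Lengths are in m, angles in rad, forces in N, time in s.
With the tool pointing down it reaches from about 0.425 to 0.825 m from the base axis. Payload 3.6 kg.
Tool frame: the origin (TCP) lies where the fingers leave the gripper's body, on its centre line; the fingertips stand 73 mm ahead of it and the grasp point (between the pads) lies 54 mm ahead of it; x points along the fingers, y is the direction in which the jaws open and shut, and the axes are right-handed (so a half turn about x gives the same grasp; the last joint's range is limited). The gripper opens to 85 mm and grips with 20 to 120 N. Pads are 22 mm wide; open, the fingers measure 114 mm over their backs; the gripper's body (76 mm by 85 mm) begins 54 mm behind the grasp point. The pads swing forward as they close: fully open they stand 13 mm farther back than shut.
Start: joints at [-1.224, 0.615, -0.013, 1.423, 0.008, 1.103, -0.04], TCP at [0.237, 0.605, 0.304] pointing down, gripper open.
Joint ranges: [-3.12, 3.12], [-0.3, 2.06], [-1.34, 1.32], [0.26, 2.42], [-1.36, 4.5], [0.01, 1.98], [-2.84, 2.84]. Speed limits (rad/s): [2.79, 2.79, 3.14, 3.14, 3.14, 3.14, 3.14].

## Interface

Orientations are given as a unit quaternion [x, y, z, w].
In Python, from station import arm, snapshot, camera_info, ticket gives the robot as it stands. Calls block until the motion is done:
- arm.movep(position, orientation): joint-space move of the TCP to a pose.
- arm.line_to(position, velocity=0.15, ori=None): straight line of the TCP; ori=None keeps the orientation; velocity is the mean speed in m/s.
- arm.move_j(angles): joint-space move.
- arm.move_gripper(opening, effort=None): opening from 0.0 (shut) to 1.0 (fully open); effort is the grip in N (None keeps the last); returns when the fingers have stopped.
- arm.pause(seconds).
- arm.ik(position, orientation): joint angles nearest the present ones, or None.
- snapshot(name): name is "scene" or "top" or "wrist"; returns the picture (420x560x3 uint8, blue, green, red); there is no depth.
- camera_info(name): a dict with "fx", "fy", "cx", "cy" (pixels), "R" (3x3) and "t" (3): a world point X has camera coordinates R X + t; the wrist camera has in their place "T_tool_cam" (4x4, takes a point from camera to tool coordinates, whose origin is the TCP and whose axes are the tool frame's). Camera axes: x right, y down, z forward; pixel columns grow to the right and rows downward; lengths in m; the calibration is good to about 2 mm. A picture is of the moment at which its call begins: read the wrist's pose just before it. camera_info takes no time and is no camera call.
A pose or a line that the arm cannot do raises arm.MotionError and nothing moves.
- ticket.finish_job(): hands the job in, once; it reports no verdict.
Readings, each from a call of its own:
- arm.read_time(): time.
- arm.read_joint_positions(): joint angles.
- arm.read_dq(): joint speeds.
- arm.read_effort(): joint torques, N m.
- arm.read_tool_pos(): TCP position.
- arm.read_eef_rot(): TCP orientation.
- arm.read_ft_force(): force on the tool from outside, world axes, zero at the start.
- arm.read_wrist_torque(): the same for the moment, N m.
- arm.read_opening(): opening from 0.0 (shut) to 1.0 (fully open).
Only numpy, scipy, OpenCV 4.12 (cv2) and the standard library are available. Lean on these libraries where they do the work, as an engineer would, in place of code of your own. Each camera call takes 0.05 s, during which the arm holds its last target.

## Task

The washed glass stirring rods were tipped in a loose heap on the grooved drying tray: take the hand rake, set its teeth down on the smooth strip at the tray's end with the head along the grooves, and comb across to the last grooves with the teeth always bearing lightly on the ridges, so that every rod drops and lies flat in a groove of its own (comb again if one does not). Then stand the rake upright on the bench, clear of the tray. Work gently, as the rods are glass and the bed dents under a hard press; do not touch the rods with the fingers, and leave the jar, calculator and tub alone.

Things in the scene. Friction and masses are not known exactly. Their poses are not given: they have to be found in the camera images.
- tray: Fixed drying tray, dark wooden frame round a white ribbed bed, 226 (x) x 304 (y) mm. Origin: centre of its underside, on the bench; x runs along the grooves, y across them. Frame 18 mm wide, 27 mm high, inside 190 x 268 mm (y -134 to +134). Bed: smooth strip y -134 to -94, then 12 grooves. The strip is 19 mm above the bench; the bed beyond has sunk with age: ridges and grooves lie unevenly lower, by up to 4 mm at the far end.
- strip (a point): Middle of the smooth strip (40 mm wide in y, 190 mm in x) at the tray's -y end, on its surface; axes as the tray's. At the start no rod lies within 35 mm of the frame at this end. A press of 3 to 8 N of the teeth on the bed is right; bed and teeth are stiff, about 20 N for each mm pressed by the arm.
- far_end (a point): Tray's +y end: point on the inner top edge of the frame, 27 mm above the bench; axes as the tray's. The 12 grooves between strip and here: pitch 19 mm, each 10 mm wide, 8.5 mm deep, parted by flat 9 mm ridges, running along x. A rod right down in a groove has its axis 4.5 mm and its top 0.5 mm below the ridge tops beside it.
- rake_grip (a point): Centre of the grip of the loose hand rake (about 160 g), which stands on its teeth on the bench. The grip is an upright wooden block 52 (x) x 26 (y) x 50 mm, from 40 to 90 mm above the soles; this point is 65 mm above them. Axes: x along the head, y across it (the combing direction, both ways alike), z up.
- rake_foot (a point): Middle of the rake's soles, 65 mm below rake_grip, same axes. Head: wooden bar 170 (x) x 26 (y) mm, 26 to 42 mm above the soles. Below it five blunt plastic teeth, 8 mm wide, 40 mm apart, 26 mm long, 20 mm front to back with rounded toes; the middle 12 mm is flat sole, so it bridges a groove.
- rod1: Loose glass stirring rod, 8 mm thick, 160 mm long with round ends, 20 g; one of five alike. Origin at its middle, on its axis; x axis along it. At the start it lies askew on the ridges.
- rod2: Loose glass stirring rod, 8 mm thick, 160 mm long with round ends, 20 g; one of five alike. Origin at its middle, on its axis; x axis along it. At the start it lies askew on the ridges.
- rod3: Loose glass stirring rod, 8 mm thick, 160 mm long with round ends, 20 g; one of five alike. Origin at its middle, on its axis; x axis along it. At the start it lies askew on the ridges.
- rod4: Loose glass stirring rod, 8 mm thick, 160 mm long with round ends, 20 g; one of five alike. Origin at its middle, on its axis; x axis along it. At the start it lies askew on the ridges, or across other rods.
- rod5: Loose glass stirring rod, 8 mm thick, 160 mm long with round ends, 20 g; one of five alike. Origin at its middle, on its axis; x axis along it. At the start it lies askew on the ridges, or across other rods.
- jar: Bystander: closed glass jar, 68 mm across, 100 mm high; origin under its centre.
- calculator: Bystander: desk calculator, 130 x 95 x 18 mm; origin under its centre.
- tub: Bystander: lidded plastic tub, 100 x 100 x 62 mm; origin under its centre.
Not all that is in view belongs to the job. What is shaped like the rod4 but blue, orange or red is not meant.

How it is judged:
On the way, in this order (a step that is already met when the one before it is completed fails the run):
1. the teeth rest on the smooth strip, the head along the grooves (contact force between rake and tray between 0.4 and 12 N and z of rake_foot in the frame of tray below 0.025 m and angle between rake_foot's own z axis and vertical below 0.2 rad and y of rake_foot in the frame of tray between -0.134 and -0.098 m and x of rake_foot in the frame of tray between -0.02 and 0.02 m and angle between the x axis of rake and the x axis of tray, either way round below 0.2 rad), for 0.2 s.
2. the teeth, bearing on the ridges, have come a third of the way (contact force between rake and tray between 0.4 and 12 N and z of rake_foot in the frame of tray below 0.025 m and angle between rake_foot's own z axis and vertical below 0.2 rad and y of rake_foot in the frame of tray between -0.06 and -0.02 m and x of rake_foot in the frame of tray between -0.02 and 0.02 m and angle between the x axis of rake and the x axis of tray, either way round below 0.2 rad), for 0.2 s.
3. the teeth, still bearing on the ridges, are past the middle (contact force between rake and tray between 0.4 and 12 N and z of rake_foot in the frame of tray below 0.025 m and angle between rake_foot's own z axis and vertical below 0.2 rad and y of rake_foot in the frame of tray between 0.01 and 0.05 m and x of rake_foot in the frame of tray between -0.02 and 0.02 m and angle between the x axis of rake and the x axis of tray, either way round below 0.2 rad), for 0.2 s.
4. the teeth, still bearing, have come to the last grooves (contact force between rake and tray between 0.4 and 12 N and z of rake_foot in the frame of tray below 0.025 m and angle between rake_foot's own z axis and vertical below 0.2 rad and y of rake_foot in the frame of tray between 0.085 and 0.134 m and x of rake_foot in the frame of tray between -0.02 and 0.02 m and angle between the x axis of rake and the x axis of tray, either way round below 0.2 rad), for 0.2 s.
At the end, for the whole second after the job is handed in: Every rod lies down in a groove: axis 8 to 16.5 mm above the tray's underside (11 to 14.5 mm when right down), within 0.06 rad of the groove direction, at rest. The rake stands upright on the bench (soles within 5 mm of it, tilt under 0.08 rad), off the tray, at rest (z of rod1 in the frame of tray between 0.008 and 0.0165 m and x of rod1 in the frame of tray between -0.03 and 0.03 m and y of rod1 in the frame of tray between -0.1 and 0.134 m and angle between the x axis of each of rod1, rod2, rod3, rod4, rod5 and the x axis of tray, either way round below 0.06 rad and linear speed of each of rod1, rod2, rod3, rod4, rod5, rake below 0.02 m/s and z of rod2 in the frame of tray between 0.008 and 0.0165 m and x of rod2 in the frame of tray between -0.03 and 0.03 m and y of rod2 in the frame of tray between -0.1 and 0.134 m and z of rod3 in the frame of tray between 0.008 and 0.0165 m and x of rod3 in the frame of tray between -0.03 and 0.03 m and y of rod3 in the frame of tray between -0.1 and 0.134 m and z of rod4 in the frame of tray between 0.008 and 0.0165 m and x of rod4 in the frame of tray between -0.03 and 0.03 m and y of rod4 in the frame of tray between -0.1 and 0.134 m and z of rod5 in the frame of tray between 0.008 and 0.0165 m and x of rod5 in the frame of tray between -0.03 and 0.03 m and y of rod5 in the frame of tray between -0.1 and 0.134 m and height (world z) of rake_foot below 0.005 m and angle between rake_foot's own z axis and vertical below 0.08 rad and contact force between rake and tray below 0.1 N); the robot touches nothing.
It fails at once if the rake is pressed on the tray with more than 30 N (contact force between rake and tray above 30 N).
It fails at once if the rake loads a glass rod with more than 20 N (contact force between rake and rod1 above 20 N or contact force between rake and rod2 above 20 N or contact force between rake and rod3 above 20 N or contact force between rake and rod4 above 20 N or contact force between rake and rod5 above 20 N).
It fails at once if the fingers touch a rod (contact force between the fingers and rod1 above 0.5 N or contact force between the fingers and rod2 above 0.5 N or contact force between the fingers and rod3 above 0.5 N or contact force between the fingers and rod4 above 0.5 N or contact force between the fingers and rod5 above 0.5 N).
It fails at once if the jar, calculator or tub is disturbed (distance of any of jar, calculator, tub from where it was at the start of the episode above 0.02 m).
It also fails if it takes over 72 s, if anything falls off the work surface, if the arm or the gripper's body presses on something with over 40 N, if the wrist force passes 120 N, or if a joint passes its speed limit or range.

## Working session

There is one attempt and no reset: what is moved stays moved. The work goes in short steps, each a Python script; the robot and the scene stay as the last script left them, time stands still between calls to the robot, and variables do not carry over. Pictures are saved under pics/ and viewed, and the job is handed in when it is done.

```bash
ls; mkdir -p pics
python3 - <<'E'
from station import arm, snapshot, camera_info
import cv2
for n in ("scene","top","wrist"):
    cv2.imwrite(f"pics/a_{n}.png",snapshot(n)); 
    c=camera_info(n); print(n,{k:(v.round(4).tolist() if hasattr(v,'round') and hasattr(v,'tolist') else v) for k,v in c.items()})
print(arm.read_time(),arm.read_tool_pos(),arm.read_eef_rot(),arm.read_ft_force())
E
```

```text
pics
scene {'fx': 381.7495324114224, 'fy': 381.7495324114224, 'cx': 282.8080022661469, 'cy': 206.18461828504124, 'R': [[0.7172, 0.6968, -0.0115], [0.5812, -0.6071, -0.5419], [-0.3846, 0.3819, -0.8404]], 't': [-0.3308, -0.2271, 1.0513]}
top {'fx': 457.9448481743952, 'fy': 457.9448481743952, 'cx': 276.6935910905723, 'cy': 204.80390645162146, 'R': [[0.0095, -0.9999, 0.0143], [-0.9875, -0.0116, -0.1575], [0.1576, -0.0126, -0.9874]], 't': [-0.009, 0.4717, 1.1023]}
wrist {'fx': 323.5114621660847, 'fy': 323.5114621660847, 'cx': 275.37401852274036, 'cy': 208.8836804281201, 'T_tool_cam': [[-0.001, -0.3232, 0.9463, -0.071], [1.0, 0.0004, 0.0012, -0.0003], [-0.0008, 0.9463, 0.3232, -0.0832], [0.0, 0.0, 0.0, 1.0]]}
0.15 [0.23718024 0.60471308 0.30302297] [ 0.1306854   0.69491652 -0.13203807  0.69467856] [ 0.01370673 -0.06935026 -0.09268111]
```

View pics/a_top.png

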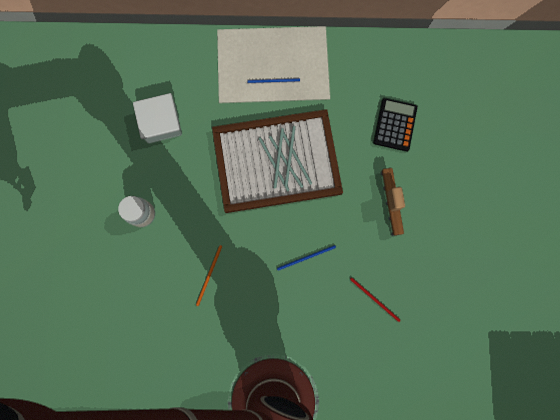

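View pics/a_scene.png

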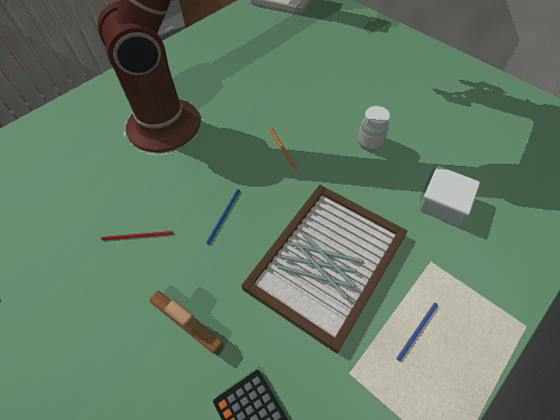

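View pics/a_wrist.png

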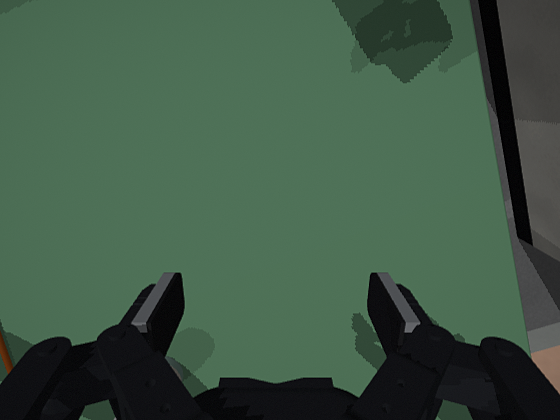

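The top view shows the tray at (277,161), with its smooth strip at the right-hand end around (318,155). The rake stands at (393,202), the calculator is at (396,125), the tub at (157,118) and the jar at (136,211). The five grey-green rods in the tray are the ones meant. The blue (273,80), (306,257), orange (208,275) and red (375,299) rods are decoys. I'll enlarge the tray and rake.

Run:
```python
import cv2
a=cv2.imread("pics/a_top.png")
cv2.imwrite("pics/b1.png",cv2.resize(a[100:220,200:360],None,fx=5,fy=5,interpolation=cv2.INTER_CUBIC))
cv2.imwrite("pics/b2.png",cv2.resize(a[155:245,360:430],None,fx=6,fy=6,interpolation=cv2.INTER_CUBIC))
s=cv2.imread("pics/a_scene.png")
cv2.imwrite("pics/b3.png",cv2.resize(s[180:355,235:415],None,fx=3.4,fy=3.4,interpolation=cv2.INTER_CUBIC))
```

```text
(no output)
```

View pics/b1.png

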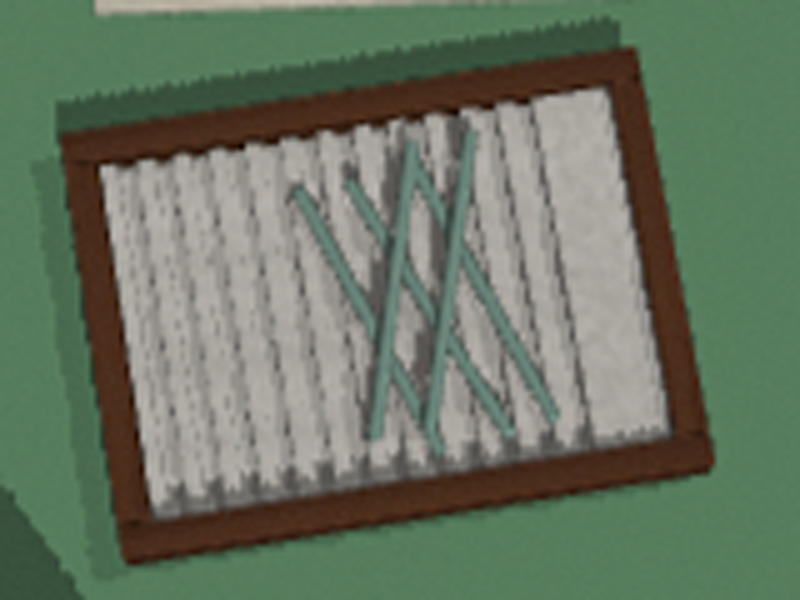

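View pics/b2.png

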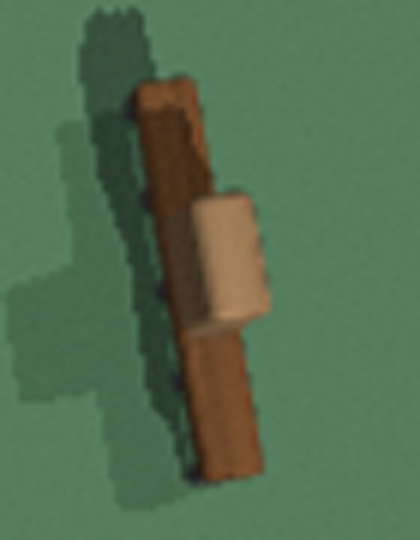

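View pics/b3.png

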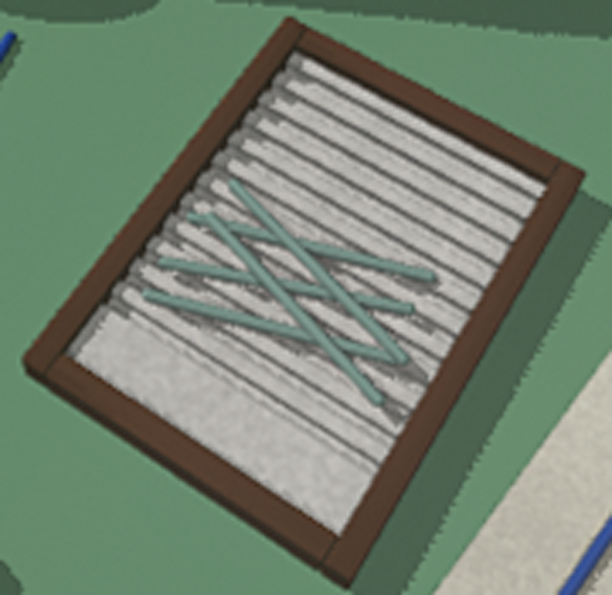

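```bash
cat > h.py <<'E'
import numpy as np, cv2
from scipy.optimize import least_squares
from scipy.spatial.transform import Rotation as Rn
from station import arm, snapshot, camera_info
def proj(c,X):
    p=np.asarray(X)@np.array(c['R']).T+np.array(c['t']); return np.c_[c['fx']*p[:,0]/p[:,2]+c['cx'],c['fy']*p[:,1]/p[:,2]+c['cy']]
def place(q,P):
    P=np.asarray(P,float); c,s=np.cos(q[2]),np.sin(q[2])
    return np.c_[q[0]+c*P[:,0]-s*P[:,1], q[1]+s*P[:,0]+c*P[:,1], P[:,2]]
def fit(obs,q0):
    f=lambda q: np.concatenate([(proj(c,place(q,P))-u).ravel() for c,P,u in obs])
    r=least_squares(f,q0,loss='soft_l1'); return r.x,f(r.x).reshape(-1,2)
def wristcam():
    p=np.array(arm.read_tool_pos()); R=Rn.from_quat(arm.read_eef_rot()).as_matrix()
    c=camera_info('wrist'); T=np.eye(4); T[:3,:3]=R; T[:3,3]=p; M=np.linalg.inv(T@np.array(c['T_tool_cam']))
    return dict(fx=c['fx'],fy=c['fy'],cx=c['cx'],cy=c['cy'],R=M[:3,:3],t=M[:3,3])
E
python3 - <<'E'
from h import *
t=camera_info('top'); s=camera_info('scene')
T=lambda a:np.array(a)/5+[200-.4,100-.4]
S=lambda a:np.array(a)/3.4+[235-.35,180-.35]
c=[(.113,.152,.027),(.113,-.152,.027),(-.113,-.152,.027),(-.113,.152,.027)]
i=[(.095,.134,.027),(.095,-.134,.027)]
q,r=fit([(t,c,T([(62,137),(637,50),(711,455),(124,548)])),(s,np.array(c)[[2,3,0,1]],S([(25,360),(290,18),(583,173),(350,572)]))],[.6,0,.1])
print(q.round(4),r.round(1).tolist())
T6=lambda a:np.array(a)/6+[360-.4,155-.4]
g=[(.026,.013,.09),(.026,-.013,.09),(-.026,-.013,.09),(-.026,.013,.09)]
h=[(.085,.013,.042),(.085,-.013,.042),(-.085,-.013,.042),(-.085,.013,.042)]
q2,r=fit([(t,g+h,T6([(193,198),(250,192),(271,305),(217,320),(135,90),(195,78),(264,470),(203,482)]))],[.5,-.25,.1])
print(q2.round(4),r.round(1).tolist())
im=cv2.imread('pics/a_top.png'); sc=cv2.imread('pics/a_scene.png')
def draw(im,c,off,k):
    im=cv2.resize(im[off[1]:off[1]+int(600/k),off[0]:off[0]+int(800/k)],None,fx=k,fy=k,interpolation=cv2.INTER_CUBIC)
    L=[]
    for a,b,z in ((.113,.152,.027),(.095,.134,.027)): L.append((q,[(a,b,z),(a,-b,z),(-a,-b,z),(-a,b,z)]))
    for n in range(13):
        y=-.094+.019*n; L.append((q,[(.095,y,.018),(-.095,y,.018)]))
    L+= [(q2,g),(q2,h)]
    for qq,P in L:
        p=(proj(c,place(qq,P))-off+.5)*k; cv2.polylines(im,[p.round().astype(int)],True,(0,0,255) if len(P)>2 else (255,0,0),1)
    return im
cv2.imwrite('pics/c1.png',draw(im,t,np.array([205,95]),3.8)); cv2.imwrite('pics/c2.png',draw(sc,s,np.array([145,180]),2.8))
E
```

```text
[ 0.5943 -0.0026  0.1713] [[-0.7, -2.0], [0.2, -2.1], [1.3, 1.1], [-0.5, 1.4], [-1.8, -0.6], [-0.8, -1.5], [1.9, -0.3], [0.5, 3.2]]
[ 0.4851 -0.2933  0.1419] [[-0.8, -0.3], [0.4, -0.7], [0.7, 1.8], [-1.1, 0.7], [-0.1, -1.4], [0.1, -0.6], [0.4, 0.7], [0.2, 0.1]]
```

View pics/c1.png

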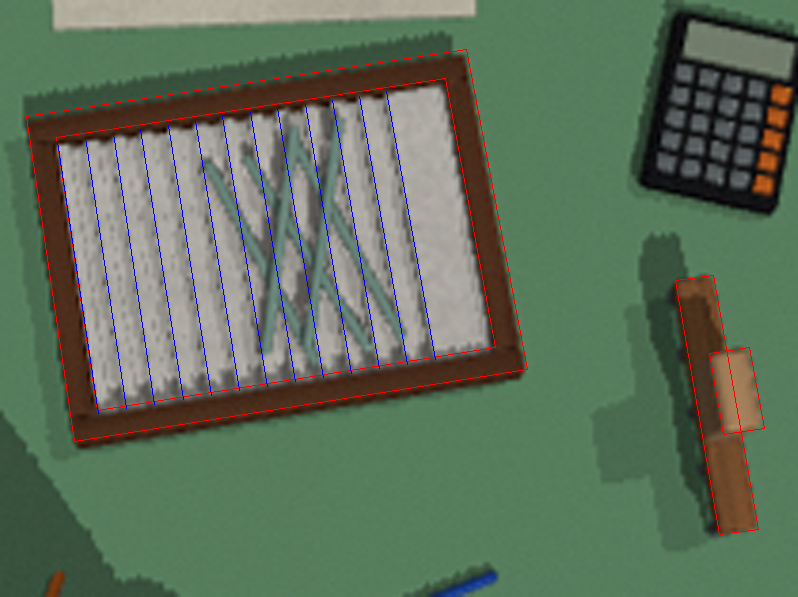

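View pics/c2.png

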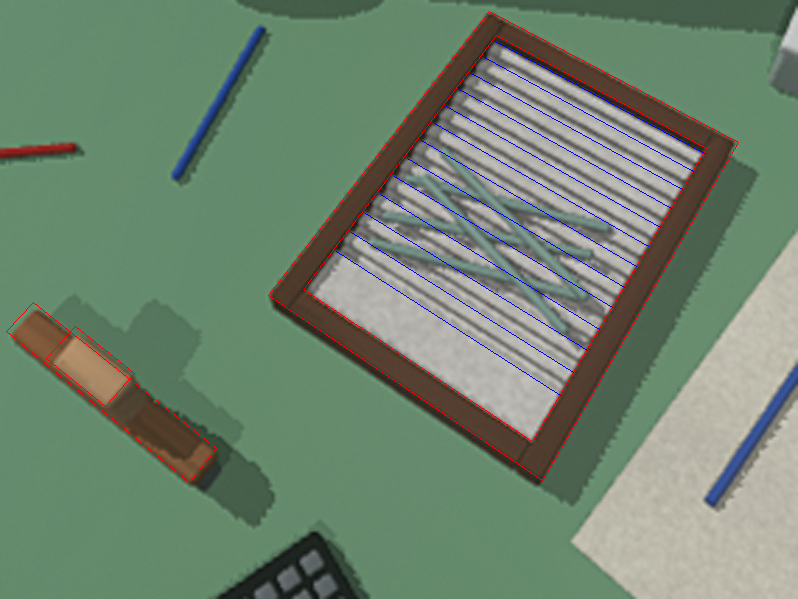

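```bash
cat >> h.py <<'E'
def down(yaw):  # tool x down, tool y along the rake's/tray's y for that yaw; pick the half turn nearest in joint space
    best=None
    for k in (0,np.pi):
        y=np.array([-np.sin(yaw+k),np.cos(yaw+k),0]); x=np.array([0,0,-1.]); z=np.cross(x,y)
        yield Rn.from_matrix(np.c_[x,y,z]).as_quat()
E
python3 - <<'E'
from h import *
for q in down(.145):
    for P in ([.487,-.293,.25],[.487,-.293,.12]): 
        j=arm.ik(P,q); print(None if j is None else np.round(j,2))
for q in down(.171):
    for y in (-.115,.11):
        P=place([.594,-.0026,.1713],[(0,y,.14)])[0]; j=arm.ik(P,q); print(P.round(3),None if j is None else np.round(j,2))
E
```

```text
[ 0.28  0.57  0.35  1.74 -0.24  0.88  2.45]
[ 0.58  0.73 -0.12  1.84  0.14  0.58  2.08]
[-0.12  0.81  1.13  1.75 -0.81  1.13 -0.15]
[ 0.21  0.78  0.47  1.85 -0.55  0.65 -0.41]
[ 0.614 -0.116  0.14 ] [ 0.21  0.76 -0.1   1.66  0.11  0.72  1.8 ]
[0.575 0.106 0.14 ] [-0.15  0.72 -0.11  1.78  0.12  0.65  1.42]
[ 0.614 -0.116  0.14 ] [-0.2   0.84  0.62  1.68 -0.63  0.83 -0.7 ]
[0.575 0.106 0.14 ] [-0.56  0.79  0.58  1.79 -0.61  0.74 -1.06]
```

Run:
```python
from h import *
q=list(down(.145))[0]
t0=arm.read_time()
arm.movep([.487,-.293,.27],q)
c=wristcam(); cv2.imwrite('pics/d_w.png',snapshot('wrist'))
print(arm.read_time()-t0,arm.read_tool_pos(),np.round(arm.read_joint_positions(),2),arm.read_ft_force())
import pickle; pickle.dump(c,open('wc.pkl','wb'))
im=cv2.imread('pics/d_w.png')
g=[(.026,.013,.09),(.026,-.013,.09),(-.026,-.013,.09),(-.026,.013,.09)]
h=[(.085,.013,.042),(.085,-.013,.042),(-.085,-.013,.042),(-.085,.013,.042)]
for P in (g,h): cv2.polylines(im,[proj(c,place([.4851,-.2933,.1419],P)).round().astype(int)],True,(0,0,255),1)
cv2.imwrite('pics/d_w2.png',im)
```

```text
3.3083 [ 0.48754269 -0.29224064  0.26993635] [ 0.23  0.55  0.42  1.72 -0.27  0.93  2.48] [0.10538358 0.26082974 0.22771291]
```

View pics/d_w2.png

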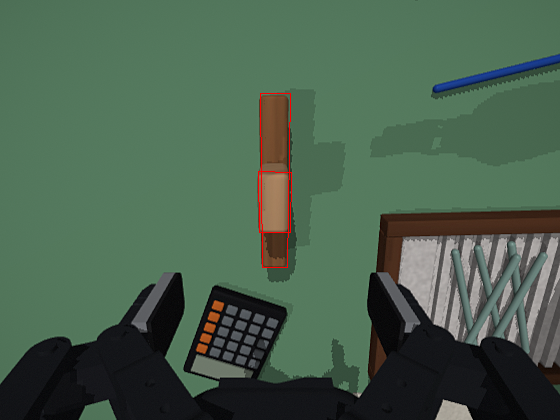

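The wrist view agrees with the rake fit to about 1 px: the grip is at (275,202), with nothing near the fingers. Next I'll grasp and lift the rake, then go over the strip.

Run:
```python
from h import *
q=list(down(.143))[0]
arm.line_to([.4868,-.2933,.122],velocity=.1,ori=q)
arm.move_gripper(0.0,60)
print(arm.read_time(),arm.read_opening(),arm.read_ft_force(),arm.read_tool_pos())
p=arm.read_tool_pos()
arm.line_to([p[0],p[1],.20],velocity=.12)
print(arm.read_time(),arm.read_ft_force(),np.round(arm.read_joint_positions(),2))
cv2.imwrite('pics/e_w.png',snapshot('wrist')); cv2.imwrite('pics/e_s.png',snapshot('scene'))
```

```text
5.6667 0.30042671101380897 [-1.18973824 -0.04218499  1.18623874] [ 0.48686573 -0.29335335  0.12214068]
6.4667 [ 0.20097638  0.49648284 -2.14172433] [ 0.26  0.64  0.38  1.79 -0.32  0.77  2.52]
```

View pics/e_w.png

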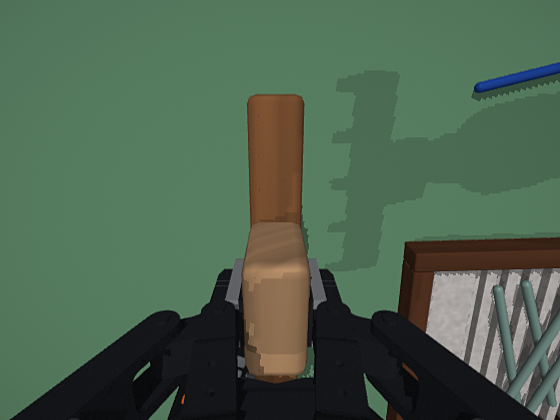

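View pics/e_s.png

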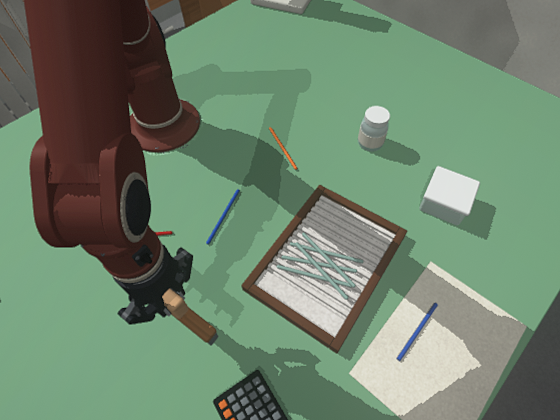

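Run:
```python
from h import *
Q=[.5943,-.0026,.1713]
q=list(down(.1713))[0]
P=place(Q,[(0,-.113,.185)])[0]
arm.line_to(P,velocity=.15,ori=q)
print(arm.read_time(),arm.read_ft_force(),np.round(arm.read_joint_positions(),2),arm.read_tool_pos())
c=wristcam(); im=snapshot('wrist'); cv2.imwrite('pics/f_w0.png',im)
for a,b,z in ((.113,.152,.027),(.095,.134,.027)):
    cv2.polylines(im,[proj(c,place(Q,[(a,b,z),(a,-b,z),(-a,-b,z),(-a,b,z)])).round().astype(int)],True,(0,0,255),1)
cv2.polylines(im,[proj(c,place(Q,[(.095,-.094,.019),(-.095,-.094,.019)])).round().astype(int)],True,(255,0,0),1)
cv2.imwrite('pics/f_w.png',im)
im=snapshot('top'); c=camera_info('top')
for a,b,z in ((.113,.152,.027),(.095,.134,.027)):
    cv2.polylines(im,[proj(c,place(Q,[(a,b,z),(a,-b,z),(-a,-b,z),(-a,b,z)])).round().astype(int)],True,(0,0,255),1)
cv2.imwrite('pics/f_t.png',cv2.resize(im[80:240,180:380],None,fx=3.5,fy=3.5))
```

```text
8.1833 [-0.13562508 -0.81679807 -2.03983541] [-0.08  0.73  0.39  1.64 -0.35  0.84  2.2 ] [ 0.61294507 -0.11546325  0.18518888]
```

View pics/f_w.png

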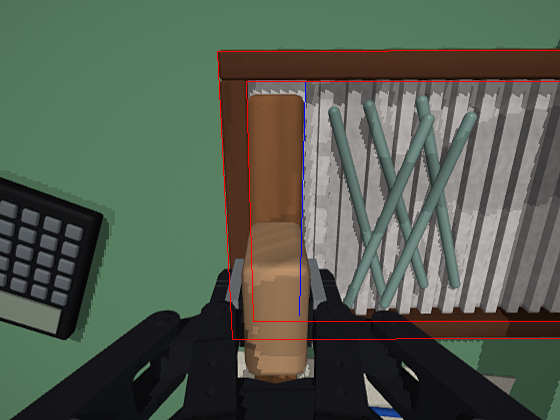

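View pics/f_t.png

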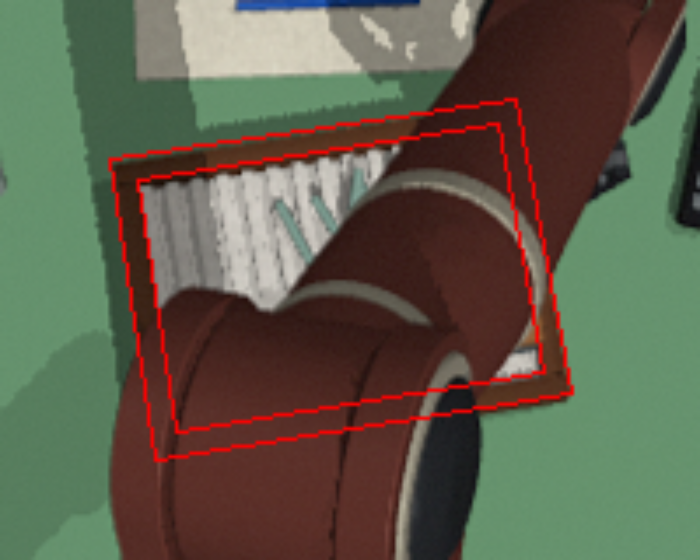

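Run:
```python
from h import *
import json
q=list(down(.1713))[0]; Q=[.5943,-.0026,.1713]
P=place(Q,[(0,-.113,.1445)])[0]
arm.line_to(P,velocity=.05,ori=q)
arm.pause(.15)
F0=np.mean([arm.read_ft_force() for _ in range(5)],0); print('F0',F0,arm.read_time(),arm.read_tool_pos())
z=.1445
for k in range(25):
    z-=.0003; t=arm.read_time(); arm.line_to([P[0],P[1],z],velocity=.01); dt=arm.read_time()-t
    f=np.array(arm.read_ft_force())-F0; print(round(z,4),round(arm.read_tool_pos()[2],5),f.round(2),round(dt,3))
    if f[2]>3: break
arm.pause(.1);f=np.array(arm.read_ft_force())-F0;print(f, arm.read_time())
json.dump(dict(F0=F0.tolist(),z=z),open('st.json','w'))
```

```text
F0 [-0.90483565 -0.41731927 -2.13030757] 9.3917 [ 0.61379357 -0.1140146   0.14496084]
0.1442 0.1443 [ 0.93  0.79 -0.29] 0.25
0.1439 0.14389 [ 0.6   0.76 -0.24] 0.25
0.1436 0.14358 [0.92 0.07 0.06] 0.25
0.1433 0.14326 [0.78 0.66 1.11] 0.25
0.143 0.143 [ 0.23 -0.91 -0.49] 0.25
0.1427 0.14268 [ 1.44  0.04 -0.4 ] 0.25
0.1424 0.14237 [0.48 1.1  0.23] 0.25
0.1421 0.14207 [ 1.51 -0.35 -0.  ] 0.25
0.1418 0.14175 [ 0.64  0.6  -0.26] 0.25
0.1415 0.14148 [0.87 0.37 0.16] 0.25
0.1412 0.14122 [1.02 0.16 0.17] 0.25
0.1409 0.14121 [0.64 0.38 2.71] 0.25
0.1406 0.14116 [-0.12  0.35  5.58] 0.25
[0.21847387 0.75230811 7.02641837] 12.7417
```

```bash
cat > comb.py <<'E'
from h import *
import json
Q=[.5943,-.0026,.1713]; q=list(down(.1713))[0]; ex=np.array([np.cos(Q[2]),np.sin(Q[2])]); ey=np.array([-ex[1],ex[0]])
def comb(y,yend,step,st,slope=.012,fy=5.,fmaxy=9.):
    F0=np.array(st['F0']); z=st['z']; lo=z
    while abs(yend-y)>1e-6:
        y+=np.clip(yend-y,-step,step)
        z-=slope*step
        P=place(Q,[(0,y,z)])[0]
        arm.line_to(P,velocity=.05,ori=q)
        f=np.mean([arm.read_ft_force() for _ in range(4)],0)-F0
        p=np.array(arm.read_tool_pos()); h=f[:2]@ey; gx=f[:2]@ex
        print(f"{arm.read_time():.2f} y{y*1e3:.1f} zc{z*1e3:.2f} z{p[2]*1e3:.2f} fz{f[2]:.1f} fy{h:.1f} fx{gx:.1f}")
        e=f[2]-fy
        z+=np.clip(e*(.00005 if e>0 else .00004),-.0005,.0005)
        st.update(y=y,z=z); json.dump(st,open('st.json','w'))
        if f[2]>16 or abs(h)>fmaxy or abs(gx)>9: print('STOP'); return False
    return True
E
python3 - <<'E'
from comb import *
st=json.load(open('st.json'))
comb(-.113,-.06,.0035,st)
E
```

```text
12.99 y-109.5 zc140.56 z141.17 fz8.2 fy-0.8 fx1.3
13.24 y-106.0 zc140.68 z141.16 fz7.5 fy-0.8 fx0.9
13.49 y-102.5 zc140.76 z141.19 fz6.7 fy-0.8 fx0.9
13.74 y-99.0 zc140.80 z141.16 fz7.2 fy-0.7 fx0.7
13.99 y-95.5 zc140.87 z141.14 fz7.7 fy-0.3 fx0.8
14.24 y-92.0 zc140.96 z141.12 fz7.0 fy0.0 fx0.5
14.49 y-88.5 zc141.02 z141.11 fz7.8 fy-0.9 fx1.2
14.74 y-85.0 zc141.12 z141.14 fz6.8 fy-0.3 fx1.1
14.99 y-81.5 zc141.17 z141.15 fz7.4 fy0.7 fx1.4
15.24 y-78.0 zc141.25 z141.13 fz6.4 fy0.9 fx0.5
15.49 y-74.5 zc141.27 z141.15 fz4.8 fy0.8 fx1.2
15.74 y-71.0 zc141.23 z141.10 fz5.7 fy0.2 fx1.2
15.99 y-67.5 zc141.22 z140.99 fz3.2 fy-0.0 fx0.7
16.24 y-64.0 zc141.11 z141.00 fz4.3 fy1.6 fx0.3
16.49 y-60.5 zc141.04 z140.99 fz4.8 fy0.2 fx0.3
16.74 y-60.0 zc140.99 z140.99 fz4.4 fy0.4 fx0.7
```

Run:
```python
from comb import *
st=json.load(open('st.json'))
cv2.imwrite('pics/g1.png',snapshot('wrist'))
comb(-.06,-.02,.0035,st)
cv2.imwrite('pics/g2.png',snapshot('wrist'))
cv2.imwrite('pics/gs.png',cv2.resize(snapshot('scene')[170:370,200:440],None,fx=3,fy=3))
```

```text
17.04 y-56.5 zc140.92 z140.96 fz4.6 fy0.4 fx1.0
17.29 y-53.0 zc140.86 z140.88 fz5.1 fy-0.8 fx1.0
17.54 y-49.5 zc140.82 z140.62 fz4.2 fy0.7 fx1.5
17.79 y-46.0 zc140.75 z140.63 fz2.5 fy0.8 fx0.2
18.04 y-42.5 zc140.61 z140.61 fz3.9 fy0.2 fx1.1
18.29 y-39.0 zc140.52 z140.56 fz2.9 fy0.2 fx0.7
18.54 y-35.5 zc140.39 z140.46 fz4.9 fy0.9 fx0.9
18.79 y-32.0 zc140.35 z140.37 fz5.0 fy0.5 fx1.1
19.04 y-28.5 zc140.31 z140.10 fz4.2 fy2.1 fx-0.4
19.29 y-25.0 zc140.23 z140.09 fz2.5 fy1.3 fx1.2
19.54 y-21.5 zc140.09 z140.08 fz2.8 fy0.7 fx1.4
19.79 y-20.0 zc139.96 z140.08 fz3.4 fy-0.4 fx0.8
```

View pics/g2.png

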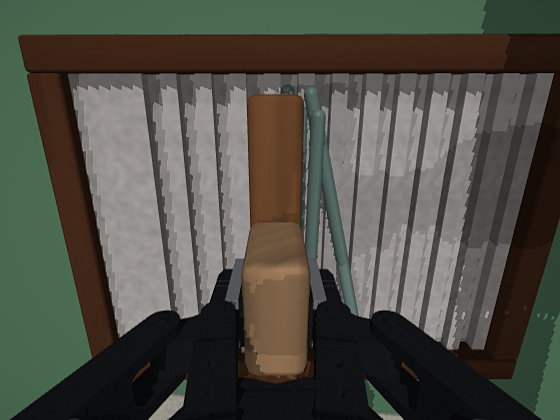

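View pics/gs.png

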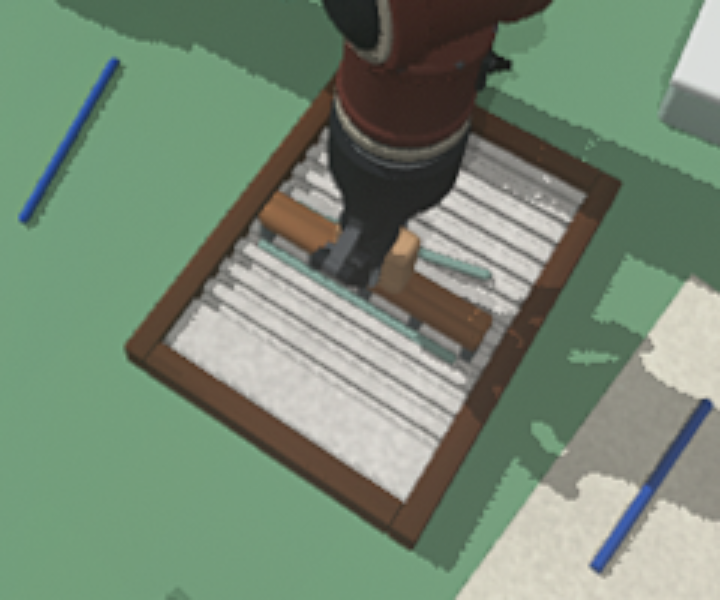

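At y=-20 mm one rod lies in a groove behind the rake. The others are gathered ahead of the teeth, around (310-350, 90-310) in the wrist view. Contact is about 3-5 N, so I'll continue.

Run:
```python
from comb import *
st=json.load(open('st.json'))
comb(-.02,.05,.0035,st)
cv2.imwrite('pics/h2.png',snapshot('wrist'))
```

```text
20.14 y-16.5 zc139.85 z139.93 fz4.9 fy0.1 fx1.6
20.39 y-13.0 zc139.81 z139.81 fz3.5 fy1.2 fx0.4
20.64 y-9.5 zc139.70 z139.51 fz4.2 fy1.5 fx0.8
20.89 y-6.0 zc139.63 z139.48 fz2.1 fy0.6 fx1.2
21.14 y-2.5 zc139.47 z139.48 fz2.3 fy0.6 fx1.2
21.39 y1.0 zc139.32 z139.38 fz3.0 fy0.4 fx0.6
21.64 y4.5 zc139.20 z139.27 fz3.0 fy1.2 fx-0.2
21.89 y8.0 zc139.08 z138.90 fz2.3 fy1.5 fx1.3
22.14 y11.5 zc138.93 z138.91 fz2.7 fy1.0 fx0.7
22.39 y15.0 zc138.79 z138.86 fz4.2 fy0.1 fx1.3
22.64 y18.5 zc138.72 z138.84 fz3.7 fy0.1 fx0.7
22.89 y22.0 zc138.63 z138.71 fz4.8 fy1.0 fx1.7
23.14 y25.5 zc138.58 z138.56 fz4.5 fy0.7 fx1.6
23.39 y29.0 zc138.51 z138.38 fz3.9 fy1.3 fx0.5
23.64 y32.5 zc138.43 z138.38 fz2.8 fy0.8 fx1.3
23.89 y36.0 zc138.30 z138.36 fz4.9 fy1.0 fx1.5
24.14 y39.5 zc138.25 z138.29 fz4.2 fy1.7 fx0.7
24.39 y43.0 zc138.18 z138.21 fz4.5 fy1.1 fx1.9
24.64 y46.5 zc138.12 z138.05 fz3.9 fy1.8 fx0.4
24.89 y50.0 zc138.03 z138.04 fz4.1 fy0.9 fx1.1
```

View pics/h2.png

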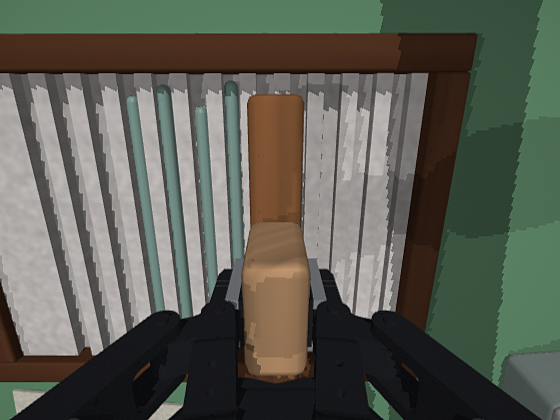

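Four rods already lie parallel in successive grooves behind the rake, at columns 130-235. The fifth is probably under the rake. I'll continue to the end.

Run:
```python
from comb import *
st=json.load(open('st.json'))
ok=comb(.05,.105,.0035,st)
arm.pause(.3)
f=np.mean([arm.read_ft_force() for _ in range(4)],0)-st['F0']; print('end',f)
p=arm.read_tool_pos(); arm.line_to([p[0],p[1],p[2]+.06],velocity=.1)
arm.pause(.1); print('air',np.array(arm.read_ft_force())-st['F0'],arm.read_time())
cv2.imwrite('pics/i2.png',snapshot('wrist'))
cv2.imwrite('pics/is.png',cv2.resize(snapshot('scene')[170:370,200:440],None,fx=3,fy=3,interpolation=cv2.INTER_CUBIC))
```

```text
25.19 y53.5 zc137.95 z138.02 fz5.6 fy-0.0 fx0.1
25.44 y57.0 zc137.94 z137.99 fz3.9 fy1.3 fx0.8
25.69 y60.5 zc137.85 z137.97 fz5.7 fy0.1 fx1.6
25.94 y64.0 zc137.84 z137.93 fz5.9 fy0.4 fx0.6
26.19 y67.5 zc137.85 z137.94 fz6.0 fy0.9 fx0.5
26.44 y71.0 zc137.86 z137.95 fz7.0 fy0.1 fx0.7
26.69 y74.5 zc137.92 z137.93 fz7.6 fy0.2 fx0.3
26.94 y78.0 zc138.00 z137.93 fz5.9 fy-0.0 fx1.8
27.19 y81.5 zc138.01 z137.91 fz5.1 fy0.8 fx0.5
27.44 y85.0 zc137.97 z137.94 fz5.8 fy0.6 fx0.8
27.69 y88.5 zc137.97 z137.97 fz5.2 fy0.1 fx0.2
27.94 y92.0 zc137.94 z137.93 fz5.7 fy0.9 fx0.4
28.19 y95.5 zc137.93 z137.93 fz5.0 fy0.5 fx1.2
28.44 y99.0 zc137.88 z137.91 fz6.4 fy0.4 fx1.1
28.69 y102.5 zc137.91 z137.94 fz6.1 fy-0.4 fx1.3
28.94 y105.0 zc137.93 z137.94 fz6.2 fy-0.3 fx1.3
end [0.20982873 1.04192761 6.20867364]
air [0.29845488 0.27699641 0.75109771] 30.0917
```

View pics/i2.png

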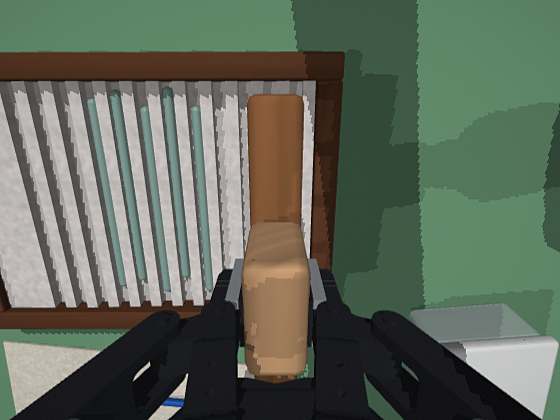

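View pics/is.png

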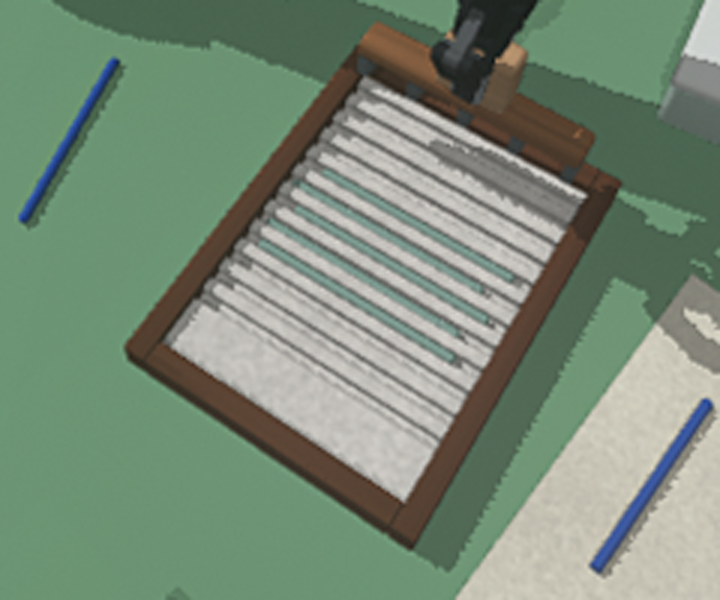

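All five rods are down, each in its own groove. In the wrist view they sit at columns 92, 115, 143, 168 and 195. I'll put the rake back in its original clear spot.

Run:
```python
from comb import *
st=json.load(open('st.json')); q=list(down(.143))[0]
P=np.array([.4868,-.2933])
arm.line_to([*P,.205],velocity=.14,ori=q)
arm.line_to([*P,.1245],velocity=.07); arm.pause(.2)
F0=np.mean([arm.read_ft_force() for _ in range(4)],0); z=.1245
for k in range(12):
    z-=.0003; arm.line_to([*P,z],velocity=.01); f=np.array(arm.read_ft_force())-F0
    print(round(z,4),round(arm.read_tool_pos()[2],5),f.round(2))
    if f[2]>2: break
arm.move_gripper(1.0,20)
print(arm.read_time(),arm.read_opening())
arm.line_to([*P,.26],velocity=.1)
c=wristcam(); im=snapshot('wrist'); print(arm.read_time(),arm.read_ft_force())
g=[(.026,.013,.09),(.026,-.013,.09),(-.026,-.013,.09),(-.026,.013,.09)]
h=[(.085,.013,.042),(.085,-.013,.042),(-.085,-.013,.042),(-.085,.013,.042)]
for A in (g,h): cv2.polylines(im,[proj(c,place([.4868,-.2933,.143],A)).round().astype(int)],True,(0,0,255),1)
cv2.imwrite('pics/j_w.png',im)
```

```text
0.1242 0.12424 [ 0.97 -0.89  0.14]
0.1239 0.12385 [-0.09 -0.74  0.11]
0.1236 0.12356 [-0.27  0.61 -1.34]
0.1233 0.12327 [-1.04 -0.76  0.43]
0.123 0.12299 [ 0.24 -0.96 -0.44]
0.1227 0.12267 [-0.65 -0.43  0.64]
0.1224 0.12239 [-0.8   0.11  1.25]
0.1221 0.12218 [-0.22  0.02  0.16]
0.1218 0.12213 [-0.58  0.81  3.44]
37.6 1.0014342586379257
39.1833 [ 0.27021218 -0.5222682  -0.11353921]
```

View pics/j_w.png

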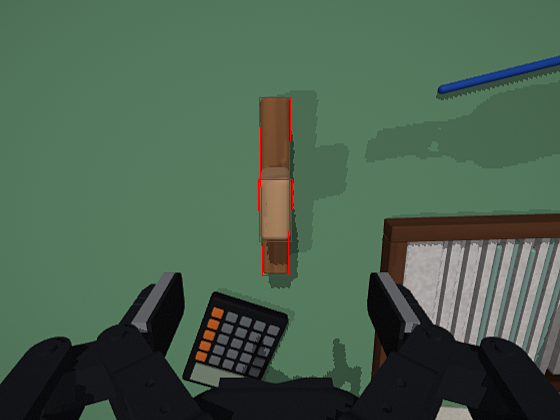

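The rake stands upright where it started. I'll take one close look at the rods before handing in.

Run:
```python
from comb import *
arm.line_to([.60,-.0,.32],velocity=.15,ori=q)
c=wristcam(); im=snapshot('wrist')
cv2.imwrite('pics/k_w.png',im)
arm.movep([.40,-.33,.32],q)
im=snapshot('top'); cv2.imwrite('pics/k_t.png',cv2.resize(im[90:240,200:360],None,fx=4.0,fy=4.0,interpolation=cv2.INTER_CUBIC))
cv2.imwrite('pics/k_t0.png',im); cv2.imwrite('pics/k_s.png',snapshot('scene'));print(arm.read_time())
```

```text
43.05
```

View pics/k_w.png

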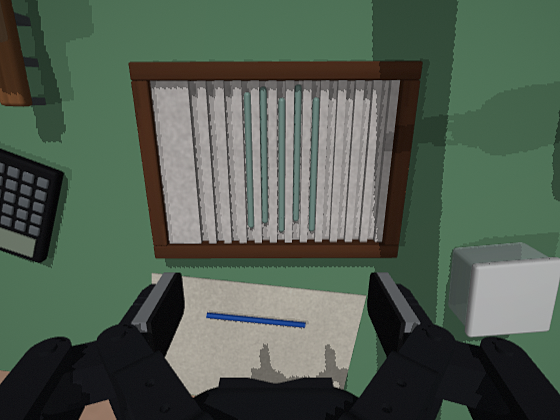

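View pics/k_t.png

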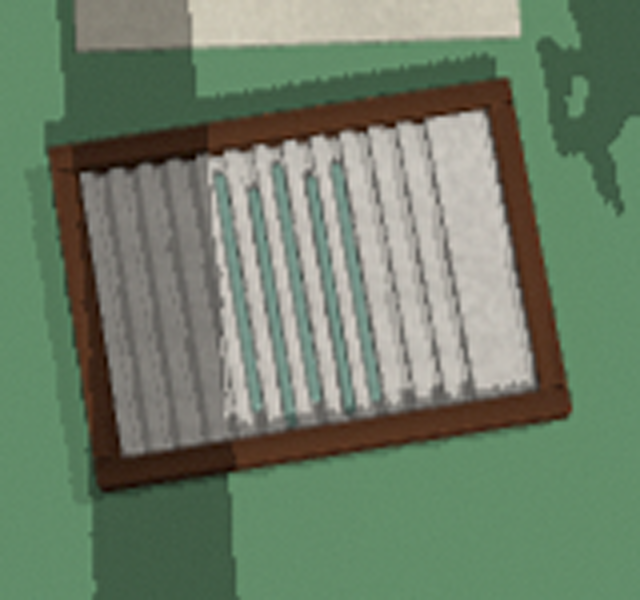

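View pics/k_s.png

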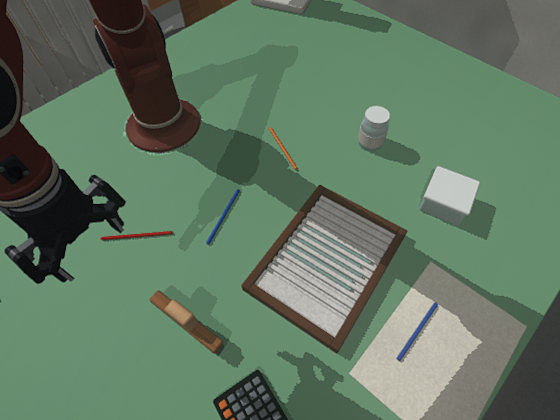

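The pictures show all five rods in adjacent grooves, parallel to them. The rake is upright and clear of the tray, and the jar, calculator and tub have not moved.

```bash
python3 -c "
from station import arm,ticket
print(arm.read_time(), ticket.finish_job())"
```

```text
the job is handed in; nothing more can be done
43.05 None
```

The job is done and handed in at 43 s of the 72 s allowed. All five rods lie in grooves of their own, and the rake is back on the bench where it started. The interface gives no verdict, so this rests on my own readings and pictures.

- **Combing:** I set the teeth on the strip at about 7 N and combed once from y = -113 to +105 mm in the tray frame. I adjusted the height from the wrist force as the bed sank by about 3 mm. The press on the bed read 2 to 8 N throughout, and the sideways force stayed under about 2 N. One pass was enough.
- **Last checks:** The top, scene and wrist pictures show the rods in five adjacent grooves, parallel to them. The rake stands upright and clear of the tray, and the jar, calculator and tub look unmoved. The arm is clear of everything.
- **Limits of the checks:** Rod heights were judged by eye, not measured. The force readings carry about 0.5 to 1 N of noise and had drifted 0.75 N when I lifted off, so the lowest press readings are that uncertain. No check failed or disagreed otherwise.

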